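# Push the slide insert under the fixture lip and hold it home

## Robot

A 6-joint arm with a two-finger parallel gripper is mounted at the origin on the work surface. World frame = base frame: x ahead of the robot, y to its left, z up, the work surface at z = 0. Lengths are in m, angles in rad, forces in N, time in s.
With the tool pointing down it reaches from about 0.375 to 0.9 m from the base axis. Payload 3.1 kg.
Tool frame: the origin (TCP) lies between the finger pads; the fingertips stand manip.finger_overhang ahead of it and the grasp point (between the pads) lies 5 mm behind it (manip.finger_overhang is the distance from the TCP to the fingertips, in m); z points along the fingers, y is the line along which they close (so a half turn about z gives the same grasp; the last joint's range is limited). The gripper opens to 85 mm and grips with 20 to 120 N. Pads are 22 mm wide; open, the fingers measure 114 mm over their backs; the gripper's body (76 mm by 85 mm) begins 54 mm behind the grasp point. The pads swing forward as they close: fully open they stand 13 mm farther back than shut.
Start: joints at [-1.415, 0.527, 1.433, -0, 1.181, -0.178], TCP at [0.205, -0.59, 0.245] pointing down, gripper open.
Joint ranges: [-3.08, 3.08], [-0.75, 2.2], [0.22, 2.44], [-1.43, 4.57], [0, 2.65], [-2.85, 2.85]. Speed limits (rad/s): [2.79, 2.79, 3.14, 3.14, 3.14, 3.14].

## Interface

Orientations are given as a unit quaternion [x, y, z, w].
In Python, from station import manip gives the robot as it stands.
- The arm moves only by the tool drive_tool, never from a script. Its argument "plan" is a list of rows, each a list of 7 numbers: the shift along the tool's x, y, z in m, then the turn, a rotation vector about the tool's x, y, z in degrees, then the opening, from -1 (shut) to 1 (fully open). In form: [[x, y, z, wx, wy, wz, gripper], ...]. A call has 1 to 10 rows; each row shifts and turns the commanded pose from where the row before left it, along the tool's axes as they then stand; what a row does not reach is not made up. A row lasts 1/10 s, in which the tool goes at most 50 mm and 8.59 degrees, less where a joint would pass 70% of its speed; a pose out of reach is approached as far as the arm can. A call is refused whole if a number of a shift passes 0.05 or a number of a turn 8.59, either way. A call with a gripper value outside its range is refused whole. The fingers move at their own pace and stop on an object; "newtons" is the grip in N (left out, the last holds). Time passes only in rows, so rows that do not move let the fingers close. It gives the time, the measured TCP pose, the force, the opening and the grip force at its end, in the units of the state.
- manip.sense(): the state, without advancing time (a new reading comes with each control period).
- manip.snapshot(name): name is "scene" or "top"; returns a dict with "image" (480x640x3 uint8, red, green, blue), "z_map" (480x640 float32, m along the optical axis (not along the pixel's ray), 0 where there is no reading), "fov_y" (degrees; the focal length in pixels is half the picture's height over the tangent of half this angle, whatever the lens; pixels are square), "cx", "cy" (the principal point, pixels), "extrinsics" (4x4, takes a point from camera to world coordinates). Camera axes: x right, y up, looking along -z (the intrinsics and any distortion apply to the point x, -y, -z); pixel columns grow to the right and rows downward; lengths in m; the calibration is good to about 2 mm. A picture is of the moment at which its call begins.
- manip.sign_off(): hands the job in; it is judged then, once.
The state is a dict: "t": time; "q": joint angles; "qd": joint speeds; "tau": joint torques, N m; "tcp_pos": TCP position; "tool_rot": TCP orientation; "force": force on the tool from outside, world axes, zero at the start; "ft_torque": the same for the moment, N m; "finger_gap": opening from 0.0 (shut) to 1.0 (fully open); "gripper_force": force on a finger pad.
Only numpy, scipy, OpenCV 4.12 (cv2) and the standard library are available. Lean on these libraries where they do the work, as an engineer would, in place of code of your own. Each camera call takes 0.05 s, during which the arm holds its last target. There are 200 camera calls.

## Task

Of the three steel slide inserts, pick up the one whose foot fits the fixture's channel (neither loose nor too wide), lay it in the channel's open mouth nose first and push it by feel under the lip, against the spring pin, until it is fully home on the stop wall. Do not ram it, and leave the other two inserts and everything else on the bench where they are. Finish while still holding the insert pressed home: do not let go.

Things in the scene. Friction and masses are not known exactly. Their poses are not given: they have to be found in the camera images.
- fixture: Aluminium fixture, fixed on the bench: slab 155 x 110 mm (x -85 to 70, y -55 to 55), 20 high; its top is the channel floor. Origin on the bench. x runs along the channel from open mouth to stop wall. Two rails 10 high leave a channel 39 wide at x 0 to 50. A stop wall (face at x 50) with an overhanging lip closes the far end.
- mouth (a point): Middle of the channel's open mouth on the channel floor (fixture x -31, z 20 mm). From here to x 0 the rails flare in from about 65 to 39 mm apart; an insert can be laid on the bare slab in and before the mouth and slid along +x.
- lip (a point): Middle of the lip's lower front edge (fixture x 34, z 30 mm). The lip covers the channel from x 34 to 62; its underside is 10 mm and its top 16 mm above the channel floor.
- home (a point): Middle of the foot of the stop wall, on the channel floor under the lip (fixture x 50, y 0, z 20 mm): where the middle of the nose's lower front edge sits when fully home. Axes as the fixture's.
- plunger (a joint): Steel spring pin, 6 mm diameter, poking 10 mm out of the stop wall under the lip, 4 mm above the channel floor; the nose pushes it in along +x. Value in m: 0 free, 0.010 with the insert on the wall. Takes about 4 N to start, 11 N at 10 mm, and pushes a released insert back out. Its tail comes out of the wall's far face.
- insert_narrow: Steel slide insert, foot 28 mm wide (y): body 40 long x 14 high (x -20 to 20) and ahead of it a thin nose 20 long x 7 high (x 20 to 40). Upright grip fin on top, 28 long (x -18 to 10), 14 thick (y), from 14 to 52 above the underside. Origin: centre of the body's underside; x to the nose, z up. About 0.2 kg. Too narrow: rattles in the channel.
- insert_middle: Steel slide insert, foot 36 mm wide (y): body 40 long x 14 high (x -20 to 20) and ahead of it a thin nose 20 long x 7 high (x 20 to 40). Upright grip fin on top, 28 long (x -18 to 10), 14 thick (y), from 14 to 52 above the underside. Origin: centre of the body's underside; x to the nose, z up. About 0.2 kg. The one that fits the channel, with 1.5 mm to spare on either side.
- insert_middle_nose (a point): On insert_middle: middle of the nose's lower front edge (x +40 mm from its origin, at the underside).
- insert_wide: Steel slide insert, foot 44 mm wide (y): body 40 long x 14 high (x -20 to 20) and ahead of it a thin nose 20 long x 7 high (x 20 to 40). Upright grip fin on top, 28 long (x -18 to 10), 14 thick (y), from 14 to 52 above the underside. Origin: centre of the body's underside; x to the nose, z up. About 0.2 kg. Too wide for the channel.
- marker: Marker pen lying down, 130 long x 13 thick, origin at the underside (a bystander; sizes in mm).
- pliers: Dark steel pliers lying flat, about 150 long, 14 high, origin under the rivet (a bystander; sizes in mm).
- handpiece: Black rotary deburring handpiece lying down, 165 long x 25 thick, origin under its middle (a bystander; sizes in mm).
- cap: Black plastic cap, 38 diameter x 26 high, origin under its centre (a bystander; sizes in mm).
- ring_gauge: Steel ring gauge, 48 diameter x 14 high, origin under its centre (a bystander; sizes in mm).

How it is judged:
By the outcome, as a careful person would: the job done as asked, in the order asked, and still so for the second after the job is handed in, while the arm keeps its last pose, push and grip.
It also fails if it takes over 56 s, if anything falls off the work surface, if the arm or the gripper's body presses on something with over 40 N, if the wrist force passes 120 N, or if a joint passes its speed limit or range.

## Working session

There is one attempt and no reset: what is moved stays moved. The work goes in short steps, Python scripts to look and compute and a tool call to move; the robot and the scene stay as the last step left them, time stands still between calls to the robot, and variables do not carry over. Pictures are saved under pics/ and viewed, at most 10 in all, crops included, and the job is handed in when it is done.

Besides the shell and the picture viewer there is one more tool, called after "Emit:" in YAML: its name, and indented under it one key for each argument. drive_tool: Moves the arm, as the interface text tells. Its arguments: {"type":"object","properties":{"plan":{"type":"array"},"newtons":{"type":"number"}},"required":["plan"]}

```bash
mkdir -p pics; ls; python3 - <<'E'
from station import manip
import cv2,numpy as np
print(manip.sense()); print(manip.finger_overhang)
for n in("scene","top"):
    s=manip.snapshot(n); cv2.imwrite(f"pics/{n}0.png",s["image"][:,:,::-1])
    np.savez(f"{n}0.npz",**s)
    print(n,s["fov_y"],s["cx"],s["cy"],s["extrinsics"].round(3).tolist(),[k for k in s])
E
```

```text
pics
{'t': 0.0, 'q': array([-1.41549371e+00,  5.28484273e-01,  1.43392743e+00, -1.62232801e-05,
        1.18137577e+00, -1.78502413e-01]), 'qd': array([-0.0006614 ,  0.00188234,  0.00111997,  0.00091361,  0.00212972,
        0.0006192 ]), 'tau': array([-6.09150775e-04, -4.42348838e+01, -1.78024274e+01, -1.21484391e-04,
        8.49242293e-03,  3.59075926e-06]), 'tcp_pos': array([ 0.2046885 , -0.58979706,  0.24431446]), 'tool_rot': array([ 9.86102971e-01,  1.66131653e-01,  5.22911398e-06, -1.09742156e-03]), 'force': array([ 0.15950541,  0.55415389, -0.75991983]), 'ft_torque': array([0.02654845, 0.02695167, 0.05099424]), 'gripper_force': 0.0, 'finger_gap': 1.00152206992957}
0.014
scene 44.52556744242587 324.69621798340376 238.74241909034924 [[0.555, -0.58, 0.597, 1.256], [0.832, 0.399, -0.385, -0.412], [-0.015, 0.71, 0.704, 0.87], [0.0, 0.0, 0.0, 1.0]] ['image', 'z_map', 'fov_y', 'cx', 'cy', 'extrinsics']
top 56.011738545294605 322.05503005727786 239.32155012288186 [[0.016, 0.982, -0.188, 0.387], [-1.0, 0.019, 0.018, 0.036], [0.022, 0.187, 0.982, 0.943], [0.0, 0.0, 0.0, 1.0]] ['image', 'z_map', 'fov_y', 'cx', 'cy', 'extrinsics']
```

View pics/scene0.png

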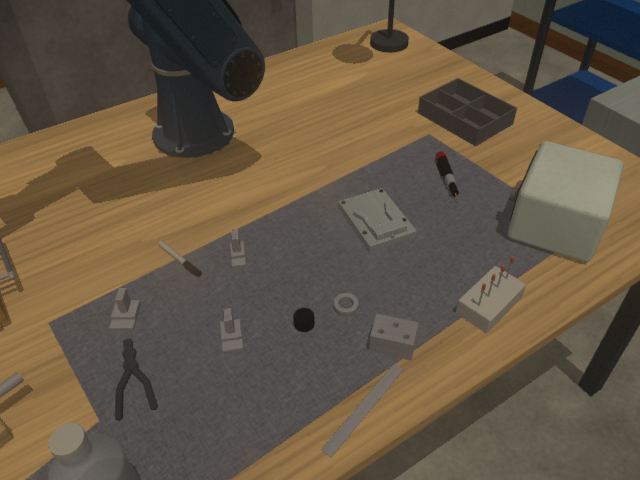

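View pics/top0.png

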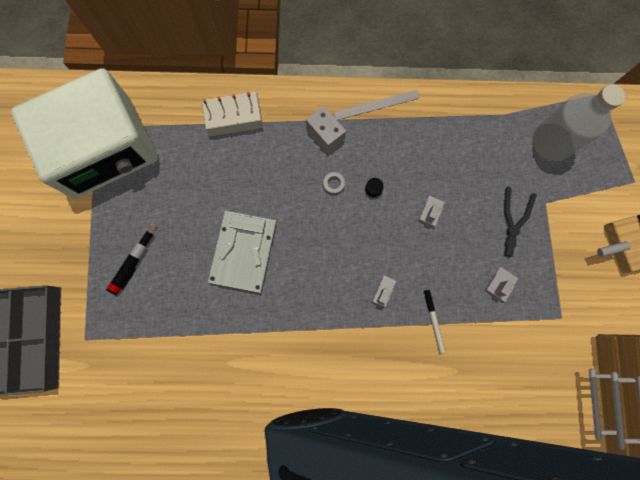

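The scene view shows the three inserts at (124,308), (237,247) and (230,330), and the fixture at (377,216). In the top view they are at (502,284), (384,291) and (431,211), and the fixture at (242,252), with its lip toward the image top. Next I'll measure foot widths and poses from both views.

```bash
cat > h.py <<'E'
import numpy as np,cv2
def cloud(s):
    f=240/np.tan(np.radians(float(s["fov_y"]))/2); z=s["z_map"]
    v,u=np.mgrid[:480,:640]
    P=np.stack([(u-s["cx"])/f*z,-(v-s["cy"])/f*z,-z,np.ones_like(z)],-1)
    W=(P@np.asarray(s["extrinsics"]).T)[...,:3]; W[z<=0]=np.nan
    return W
def rect(xy):
    (c,wh,a)=cv2.minAreaRect((xy*1000).astype(np.float32)); return np.round(c,1),np.round(wh,1),round(a,1)
E
python3 - <<'E'
from h import *
boxes={"top":dict(A=(415,190,450,232),B=(368,270,402,310),C=(482,260,522,305),F=(203,205,282,298)),
"scene":dict(A=(215,303,248,353),B=(226,226,250,270),C=(105,285,143,330),F=(332,184,420,250))}
for n in boxes:
    s=np.load(n+"0.npz"); W=cloud(s)
    t=W[330:335,300:310] if n=="top" else W[300:305,270:275]
    print(n,"mat z",np.nanmedian(t[...,2]),np.nanstd(t[...,2]))
    for k,(a,b,c,d) in boxes[n].items():
        P=W[b:d,a:c].reshape(-1,3); P=P[~np.isnan(P).any(1)]
        print(k,"hist",np.histogram(P[:,2],np.arange(-.004,.06,.004))[0])
        for lo,hi in ((.004,.07),(.010,.018),(.030,.07)) if k!="F" else ((.012,.06),(.016,.024),(.026,.033),(.034,.045)):
            m=(P[:,2]>lo)&(P[:,2]<hi)
            if m.sum()>5: print("  ",lo,hi,m.sum(),rect(P[m,:2]),"mean",(P[m].mean(0)*1000).round(1),"zmed",(np.median(P[m,2])*1e3).round(1))
    im=s["image"][:,:,::-1]
    if n=="top":
        cs=[cv2.resize(im[b:b+45,a:a+42],(266,285),interpolation=cv2.INTER_CUBIC) for a,b,_,_ in [boxes[n][k] for k in "ABC"]]
        F=cv2.resize(im[200:300,195:290],(285,300),interpolation=cv2.INTER_CUBIC)
        S=np.load("scene0.npz")["image"][:,:,::-1]; F2=cv2.resize(S[180:255,325:425],(400,300),interpolation=cv2.INTER_CUBIC)
        row=np.hstack([F,F2]); row=np.pad(row,((0,0),(0,798-row.shape[1]),(0,0)))
        cv2.imwrite("pics/crops.png",np.vstack([np.hstack(cs),row]))
E
```

```text
top mat z -3.000644198469793e-05 0.0015772036359776572
A hist [411 570 123  65 132  13   7   7   4  10   9   4  10  60  33]
   0.004 0.07 477 (array([ 637.6, -214.4]), array([81.8, 67.7]), 3.8) mean [ 628.5 -212.2   21. ] zmed 13.3
   0.01 0.018 179 (array([ 624.1, -212.7]), array([36.6, 42.6]), 66.2) mean [ 622.  -209.3   13.3] zmed 13.3
   0.03 0.07 127 (array([ 619.5, -210.7]), array([14.3, 28.2]), 67.0) mean [ 618.3 -209.    48.4] zmed 50.8
B hist [364 574 103  53 104  16   5   4   3   4   6   5   7  69  30]
   0.004 0.07 411 (array([ 463.9, -114.9]), array([74.6, 60.2]), 1.0) mean [ 457.2 -109.7   22.5] zmed 13.7
   0.01 0.018 140 (array([ 458.2, -111.7]), array([28.1, 57.4]), 65.6) mean [ 453.5 -106.3   13.7] zmed 13.6
   0.03 0.07 124 (array([ 446.8, -106.4]), array([14.3, 28.4]), 66.3) mean [ 446.4 -105.3   49.3] zmed 50.9
C hist [417 732 156  89 175  33  14  14   8  12  10  12  11  67  38]
   0.004 0.07 639 (array([ 481.7, -358.4]), array([81.5, 86.4]), 88.3) mean [ 475.9 -353.    20.2] zmed 13.5
   0.01 0.018 238 (array([ 473.5, -356.2]), array([45.3, 50.9]), 56.8) mean [ 4
[... 1705 characters left out ...]
[ 481.3, -358.4]), array([45., 61.]), 57.9) mean [ 479.  -353.4   13.8] zmed 14.0
   0.03 0.07 207 (array([ 469.2, -350.5]), array([15.7, 30.7]), 56.1) mean [ 472.9 -351.    45.7] zmed 48.8
F hist [ 844 1931  215   95  121  848  953  132  264  206  174    5    0    0
    0]
   0.012 0.06 2703 (array([537.6, 183.4]), array([113.8, 162.9]), 79.5) mean [546.9 177.4  23.4] zmed 21.0
   0.016 0.024 1801 (array([538.6, 183.4]), array([113.3, 162.4]), 80.4) mean [533.5 180.7  20.1] zmed 20.2
   0.026 0.033 378 (array([563.5, 179.6]), array([ 87.6, 102.7]), 81.9) mean [559.  175.9  29.8] zmed 29.9
   0.034 0.045 308 (array([589.4, 173.8]), array([47.6, 72.6]), 0.5) mean [593.4 172.3  36.5] zmed 36.3
```

View pics/crops.png

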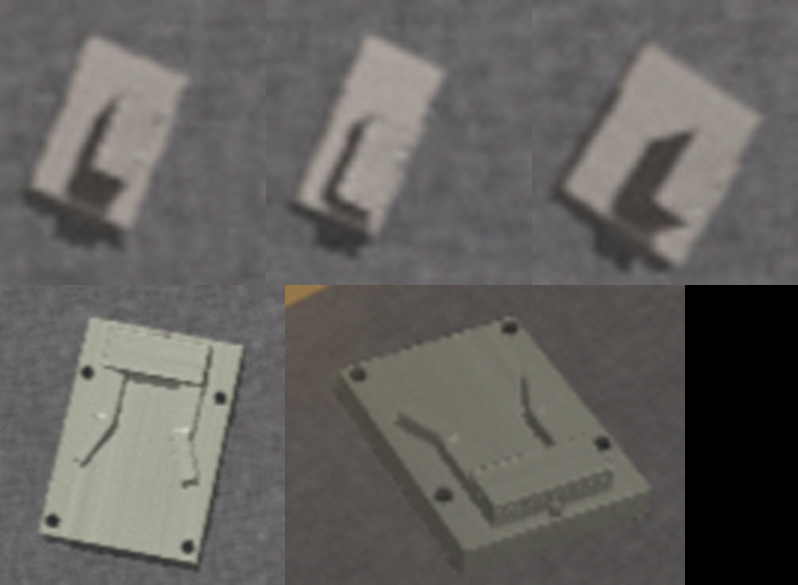

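The crops show A (top 431,211) as the middle insert, with a 36 mm foot. B is 28 mm and C is 44–45 mm. The fixture's channel runs along about −10° with its mouth toward the robot. First I'll turn the tool to A's yaw and start across.

Emit:
drive_tool:
  plan:
    - [0,0,0,0,0,8.38,0]
    - [0,0,0,0,0,8.38,0]
    - [0,0,0,0,0,8.38,0]
    - [0,0,0,0,0,8.38,0]
    - [0,0,0,0,0,8.38,0]
    - [0.02,-0.043,0,0,0,0,0]
    - [0.02,-0.043,0,0,0,0,0]
    - [0.02,-0.043,0,0,0,0,0]
    - [0.02,-0.043,0,0,0,0,0]
    - [0.02,-0.043,0,0,0,0,0]
  newtons: 60

```text
t: 1.1
tcp_pos: [0.3812, -0.4293, 0.2449]
tool_rot: [0.98, -0.198, -0.0, -0.0]
force: [0.6, -0.3, 0.5]
finger_gap: 0.502
gripper_force: 0.0
```

```bash
cat >> h.py <<'E'
from scipy.spatial.transform import Rotation as R
def go(m,xyz,yaw):
    s=m.sense(); r=R.from_quat(s["tool_rot"]); M=r.as_matrix()
    cy=np.degrees(np.arctan2(M[1,0],M[0,0]))
    print("t",round(s["t"],2),"tcp mm",(s["tcp_pos"]*1e3).round(1),"yaw",cy.round(2),"tilt z",M[:,2].round(4),"F",s["force"].round(1),"gap",round(s["finger_gap"],3),"grip",round(s["gripper_force"],1))
    print("  shift mm in tool",(M.T@(np.array(xyz)-s["tcp_pos"]*1e3)).round(1),"turn z",round(cy-yaw,2))
E
python3 - <<'E'
from h import *; from station import manip
go(manip,(620,-210.8,130),-22.8)
E
```

```text
t 1.1 tcp mm [ 381.2 -429.3  244.9] yaw -22.8 tilt z [-3.e-04  8.e-04 -1.e+00] F [ 0.6 -0.3  0.5] gap 0.502 grip 0.0
  shift mm in tool [ 135.5 -293.9  115. ] turn z -0.0
```

Emit:
drive_tool:
  plan:
    - [0.0194,-0.042,0,0,0,0,0]
    - [0.0194,-0.042,0,0,0,0,0]
    - [0.0194,-0.042,0,0,0,0,0]
    - [0.0194,-0.042,0,0,0,0,0]
    - [0.0194,-0.042,0,0,0,0,0]
    - [0.0194,-0.042,0,0,0,0,0]
    - [0.0191,-0.0419,0,0,0,0,0]
    - [0,0,0.04,0,0,0,0]
    - [0,0,0.04,0,0,0,0]
    - [0,0,0.035,0,0,0,0]

```text
t: 2.1
tcp_pos: [0.6186, -0.2112, 0.1282]
tool_rot: [0.98, -0.197, -0.001, -0.0]
force: [0.2, -0.2, -1.6]
finger_gap: 0.498
gripper_force: 0.0
```

```bash
python3 - <<'E'
from h import *; from station import manip
s=manip.snapshot("scene"); cv2.imwrite("pics/s1.png",cv2.resize(s["image"][200:400,120:360,::-1],(720,600)))
W=cloud(s)[300:356,212:252].reshape(-1,3)
P=W[(W[:,2]>.047)&(W[:,2]<.056)]; print(len(P),rect(P[:,:2]))
go(manip,(620,-210.8,31),-22.8)
E
```

```text
109 (array([ 621.9, -209.9]), array([13.8, 32.6]), 66.9)
t 2.15 tcp mm [ 614.8 -209.7  121.9] yaw -22.73 tilt z [-0.0116  0.0063 -0.9999] F [-1.9  0.1 -3.3] gap 0.5 grip 0.0
  shift mm in tool [ 6.4 -0.9 90.8] turn z 0.07
```

View pics/s1.png

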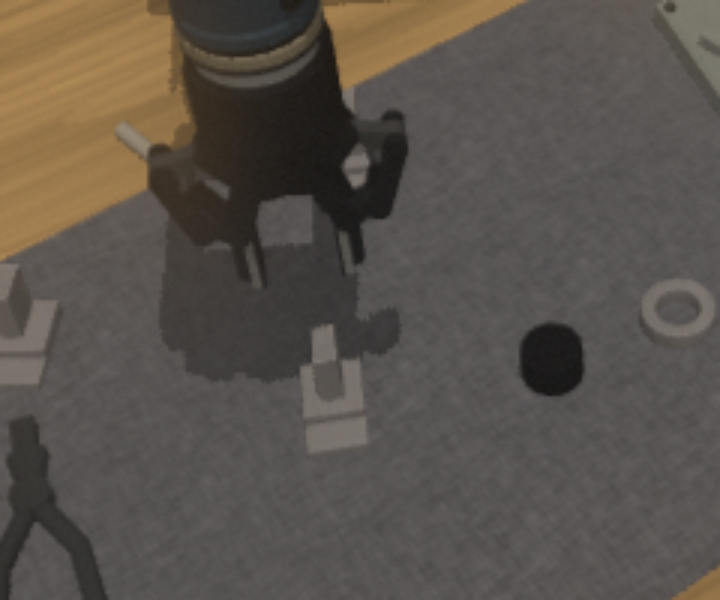

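The gripper hovers over insert A, with the fin at crop (327,360), and nothing is in the fingers' way. I'll settle the arm, then descend.

Emit:
drive_tool:
  plan:
    - [0,0,0,0,0,0,0]
    - [0,0,0,0,0,0,0]
    - [0,0,0.02,0,0,0,0]
    - [0,0,0.02,0,0,0,0]
    - [0,0,0.02,0,0,0,0]
    - [0,0,0.01,0,0,0,0]
    - [0,0,0.01,0,0,0,0]
    - [0,0,0.005,0,0,0,0]
    - [0,0,0,0,0,0,0]
    - [0,0,0,0,0,0,0]

```text
t: 3.15
tcp_pos: [0.6195, -0.2127, 0.046]
tool_rot: [0.98, -0.197, 0.001, 0.0]
force: [-0.7, -0.3, -0.4]
finger_gap: 0.506
gripper_force: 0.0
```

```bash
python3 - <<'E'
from h import *; from station import manip
go(manip,(620,-210.8,31),-22.8)
E
```

```text
t 3.15 tcp mm [ 619.5 -212.7   46. ] yaw -22.78 tilt z [ 1.2e-03 -6.0e-04 -1.0e+00] F [-0.7 -0.3 -0.4] gap 0.506 grip 0.0
  shift mm in tool [-0.2 -1.9 15. ] turn z 0.02
```

Emit:
drive_tool:
  plan:
    - [0,-0.0018,0.006,0,0,0,0]
    - [0,0,0.006,0,0,0,0]
    - [0,0,0.003,0,0,0,0]
    - [0,0,0,0,0,0,-0.3]
    - [0,0,0,0,0,0,-0.6]
    - [0,0,0,0,0,0,-1]
    - [0,0,0,0,0,0,-1]
    - [0,0,0,0,0,0,-1]
    - [0,0,0,0,0,0,-1]
  newtons: 80

```text
t: 4.05
tcp_pos: [0.6197, -0.2108, 0.0303]
tool_rot: [0.98, -0.197, 0.0, 0.0]
force: [0.3, -0.2, -1.4]
finger_gap: 0.149
gripper_force: 77.9
```

```bash
python3 - <<'E'
from h import *; from station import manip
go(manip,(620,-210.8,31),-22.8)
E
```

```text
t 4.05 tcp mm [ 619.7 -210.8   30.3] yaw -22.77 tilt z [ 1.e-04 -1.e-04 -1.e+00] F [ 0.3 -0.2 -1.4] gap 0.149 grip 77.9
  shift mm in tool [ 0.3 -0.1 -0.7] turn z 0.03
```

Emit:
drive_tool:
  plan:
    - [0,0,-0.01,0,0,0,-1]
    - [0,0,-0.02,0,0,0,-1]
    - [0,0,-0.03,0,0,0,-1]
    - [0,0,-0.03,0,0,0,-1]
    - [0,0,-0.02,0,0,0,-1]
    - [0,0,-0.01,0,0,-6.4,-1]
    - [0,0,0,0,0,-6.4,-1]
    - [0,0,0,0,0,0,-1]
    - [0,0,0,0,0,0,-1]
    - [0,0,0,0,0,0,-1]

```text
t: 5.05
tcp_pos: [0.6193, -0.2106, 0.15]
tool_rot: [0.996, -0.088, -0.0, -0.0]
force: [0.6, -0.5, -1.7]
finger_gap: 0.155
gripper_force: 77.8
```

```bash
python3 - <<'E'
from h import *; from station import manip
go(manip,(486.4,191.9,130),-10)
# refine fixture in both views: slab top rect & rail/lip
for n in("top","scene"):
    W=cloud(np.load(n+"0.npz")); P=W[180:310].reshape(-1,3); P=P[(P[:,0]>.42)&(P[:,0]<.66)&(P[:,1]>.08)&(P[:,1]<.28)]
    a=np.radians(-10); X=np.array([np.cos(a),np.sin(a)]);Y=np.array([-X[1],X[0]])
    d=(P[:,:2]-[.5445,.1817])*1e3; fx=d@X; fy=d@Y; z=P[:,2]*1e3
    lip=(z>33.5)&(z<39); rail=(z>27)&(z<33)
    print(n,"lip x",np.percentile(fx[lip&(fx>25)],[1,99]).round(1),"y",np.percentile(fy[lip&(fx>25)],[1,99]).round(1))
    for lo,hi in((2,14),(14,26)):
        m=(fx>lo)&(fx<hi); L=fy[m&rail&(fy>0)]; r=fy[m&rail&(fy<0)]
        f=fy[m&(z>17)&(z<23)&(abs(fy)<25)]
        print(" rails in",lo,hi,"L",np.percentile(L,[3,97]).round(1),"R",np.percentile(r,[3,97]).round(1),"floor",np.percentile(f,[1,99]).round(1),len(L),len(r))
E
```

```text
t 5.05 tcp mm [ 619.3 -210.6  150. ] yaw -10.06 tilt z [-9.e-04  5.e-04 -1.e+00] F [ 0.6 -0.5 -1.7] gap 0.155 grip 77.8
  shift mm in tool [-201.1 -373.    20.3] turn z -0.06
top lip x [33.4 60.7] y [-34.4  33.4]
 rails in 2 14 L [19.1 33.5] R [-34.4 -20.6] floor [-17.7  19.5] 41 39
 rails in 14 26 L [19.4 33.7] R [-34.9 -20.5] floor [-17.7  19. ] 41 42
scene lip x [34.7 64.3] y [-33.3  35. ]
 rails in 2 14 L [19.5 34. ] R [-33.9 -20.9] floor [-13.4  21.8] 27 26
 rails in 14 26 L [19.8 34.9] R [-34.  -19.5] floor [-12.7  21. ] 28 30
```

Emit:
drive_tool:
  plan:
    - [-0.011,-0.02,0,0,0,0,-1]
    - [-0.02,-0.037,0,0,0,0,-1]
    - [-0.025,-0.046,0,0,0,0,-1]
    - [-0.025,-0.046,0,0,0,0,-1]
    - [-0.025,-0.046,0,0,0,0,-1]
    - [-0.025,-0.046,0,0,0,0,-1]
    - [-0.025,-0.046,0,0,0,0,-1]
    - [-0.02,-0.037,0,0,0,0,-1]
    - [-0.015,-0.03,0,0,0,0,-1]
    - [-0.01,-0.019,0,0,0,0,-1]

```text
t: 6.05
tcp_pos: [0.4886, 0.1826, 0.1502]
tool_rot: [0.996, -0.086, -0.0, -0.0]
force: [0.4, -0.4, -1.7]
finger_gap: 0.152
gripper_force: 78.0
```

Emit:
drive_tool:
  plan:
    - [0,0,0.01,0,0,0,-1]
    - [0,0,0.02,0,0,0,-1]
    - [0,0,0.01,0,0,0,-1]
    - [0,0,0.01,0,0,0,-1]
    - [0,0,0,0,0,0,-1]
    - [0,0,0,0,0,0,-1]

```text
t: 6.65
tcp_pos: [0.4903, 0.1797, 0.1001]
tool_rot: [0.996, -0.087, -0.0, 0.0]
force: [-0.4, -0.2, -1.4]
finger_gap: 0.152
gripper_force: 78.2
```

```bash
python3 - <<'E'
from h import *; from station import manip
go(manip,(486.4,191.9,52),-10)
a=np.radians(-10); X=np.array([np.cos(a),np.sin(a)]);Y=np.array([-X[1],X[0]])
ims=[]
for n,(u0,u1,v0,v1) in dict(top=(190,290,190,310),scene=(310,430,150,270)).items():
    s=manip.snapshot(n); im=s["image"][v0:v1,u0:u1,::-1]; ims.append(cv2.resize(im,(400,480)))
    W=cloud(s)[v0:v1,u0:u1].reshape(-1,3); d=(W[:,:2]-[.5445,.1817])*1e3; fx=d@X; fy=d@Y; z=W[:,2]*1e3
    m=(fx>-110)&(fx<0)&(abs(fy)<30)
    print(n,np.histogram(z[m],np.arange(15,110,5))[0])
    for lo,hi in((41,51),(51,60)):
        k=m&(z>lo)&(z<hi); 
        if k.sum()>5: print(lo,hi,k.sum(),"fx",np.percentile(fx[k],[1,99]).round(1),"fy",np.percentile(fy[k],[1,99]).round(1),"z",np.median(z[k]).round(1),rect(np.c_[fx[k],fy[k]]/1e3))
cv2.imwrite("pics/p2.png",np.hstack(ims))
E
```

```text
t 6.65 tcp mm [490.3 179.7 100.1] yaw -10.04 tilt z [-3.e-04 -1.e-04 -1.e+00] F [-0.4 -0.2 -1.4] gap 0.152 grip 78.2
  shift mm in tool [ -6.  -11.3  48.1] turn z -0.04
top [31 18 13 15  0  0  0  0  0  0  0  2  4  0  0  0  0  0]
scene [240 263  30  15   0   0   0   0   0   0   1  53 143  99  51  24  38  32]
```

View pics/p2.png

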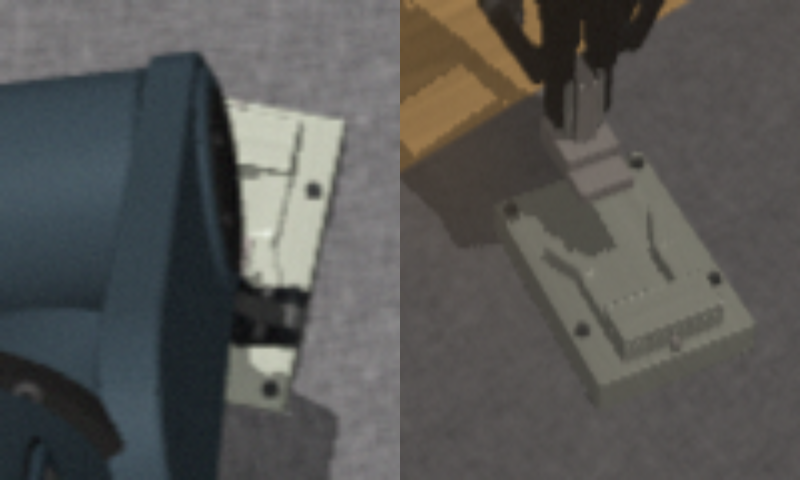

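The right crop (scene view) shows the insert held level at about (590,165), nose toward the channel, with the fixture below it. In the top view the arm hides the insert. I'll correct sideways and descend to just above the slab.

Emit:
drive_tool:
  plan:
    - [-0.003,-0.0057,0,0,0,0,-1]
    - [-0.003,-0.0056,0,0,0,0,-1]
    - [0,0,0.01,0,0,0,-1]
    - [0,0,0.015,0,0,0,-1]
    - [0,0,0.01,0,0,0,-1]
    - [0,0,0.006,0,0,0,-1]
    - [0,0,0.004,0,0,0,-1]
    - [0,0,0,0,0,0,-1]
    - [0,0,0,0,0,0,-1]

```text
t: 7.65
tcp_pos: [0.4863, 0.1924, 0.0554]
tool_rot: [0.996, -0.087, 0.0, -0.0]
force: [-0.3, -0.2, -1.3]
finger_gap: 0.15
gripper_force: 78.2
```

```bash
cat >> h.py <<'E'
a=np.radians(-10); X=np.array([np.cos(a),np.sin(a)]);Y=np.array([-X[1],X[0]])
def fixf(p): d=np.asarray(p)[...,:2]-[544.5,181.7]; return np.stack([d@X,d@Y],-1)
def look(m,zu,x0=-90,x1=20):
    s=m.snapshot("scene"); W=cloud(s).reshape(-1,3)*1e3; W=W[~np.isnan(W).any(1)]; f=fixf(W); z=W[:,2]
    k0=(f[:,0]>x0)&(f[:,0]<x1)&(abs(f[:,1])<32)
    for nm,h in(("nose",7),("body",14)):
        k=k0&(abs(z-zu-h)<2.2); q=f[k]
        print(nm,k.sum(),"zmed",np.median(z[k]).round(1),"fx",np.percentile(q[:,0],[2,98]).round(1),"fy",np.percentile(q[:,1],[2,98]).round(1),rect(q/1e3))
    return s
E
python3 - <<'E'
from h import *; from station import manip
go(manip,(486.4,191.9,50.3),-10)
print("tcp fix",fixf(manip.sense()["tcp_pos"]*1e3).round(1)); look(manip,25)
E
```

```text
t 7.65 tcp mm [486.3 192.4  55.4] yaw -9.98 tilt z [ 4.e-04  0.e+00 -1.e+00] F [-0.3 -0.2 -1.3] gap 0.15 grip 78.2
  shift mm in tool [0.2 0.5 5.1] turn z 0.02
tcp fix [-59.2   0.5]
nose 193 zmed 31.7 fx [-64.8  18.1] fy [-30.7  30.3] (array([-25.3,  -0.2]), array([62.9, 91.8]), 88.7)
body 102 zmed 39.0 fx [-69.7 -31.3] fy [-18.6  17.5] (array([-42.2,  -1.3]), array([59. , 36.8]), 58.7)
```

Emit:
drive_tool:
  plan:
    - [0,0,0.002,0,0,0,-1]
    - [0,0,0.0015,0,0,0,-1]
    - [0,0,0.001,0,0,0,-1]
    - [0,0,0.0005,0,0,0,-1]
    - [0,0,0,0,0,0,-1]
    - [0,0,0,0,0,0,-1]

```text
t: 8.3
tcp_pos: [0.4861, 0.1924, 0.0503]
tool_rot: [0.996, -0.087, 0.0, -0.0]
force: [0.4, -0.5, -1.7]
finger_gap: 0.155
gripper_force: 78.3
```

Emit:
drive_tool:
  plan:
    - [0,0,0.0005,0,0,0,-1]
    - [0,0,0,0,0,0,-1]
    - [0,0,0,0,0,0,-1]

```text
t: 8.6
tcp_pos: [0.4861, 0.1925, 0.0503]
tool_rot: [0.996, -0.087, 0.0, -0.0]
force: [-1.3, 0.5, 4.9]
finger_gap: 0.152
gripper_force: 79.1
```

The insert touches the slab at TCP z 50.3 mm, with Fz up by 6.6 N. Sliding in.

Emit:
drive_tool:
  plan:
    - [0.002,0,0,0,0,0,-1]
    - [0.003,0,0,0,0,0,-1]
    - [0.003,0,0,0,0,0,-1]
    - [0.003,0,0,0,0,0,-1]
    - [0.002,0,0,0,0,0,-1]
    - [0,0,0,0,0,0,-1]
    - [0,0,0,0,0,0,-1]

```text
t: 9.3
tcp_pos: [0.4936, 0.1903, 0.0505]
tool_rot: [0.996, -0.087, -0.005, 0.001]
force: [-9.6, 1.3, 15.1]
finger_gap: 0.155
gripper_force: 80.7
```

```bash
python3 - <<'E'
from h import *; from station import manip
go(manip,(486.4,191.9,50.3),-10)
s=manip.sense();print("tcp fix",fixf(s["tcp_pos"]*1e3).round(1),"F fix",(s["force"][:2]@X).round(1),(s["force"][:2]@Y).round(1),s["ft_torque"].round(2))
im=look(manip,20)["image"][170:250,330:420,::-1]; cv2.imwrite("pics/p3.png",cv2.resize(im,(675,600),interpolation=cv2.INTER_CUBIC))
E
```

```text
t 9.3 tcp mm [493.6 190.3  50.5] yaw -9.97 tilt z [-1.020e-02 -7.000e-04 -9.999e-01] F [-9.6  1.3 15.1] gap 0.155 grip 80.7
  shift mm in tool [-7.4 -0.3  0.3] turn z 0.03
tcp fix [-51.6  -0.4] F fix -9.7 -0.4 [ 0.2   1.3  -0.03]
nose 177 zmed 27.5 fx [-51.4  18.9] fy [-31.2  29.7] (array([-24. ,  -0.1]), array([86.2, 63.5]), 0.0)
body 111 zmed 33.7 fx [-60.6  12.3] fy [-29.8  30.6] (array([-25.3,   1.7]), array([64.7, 80.8]), 84.6)
```

View pics/p3.png

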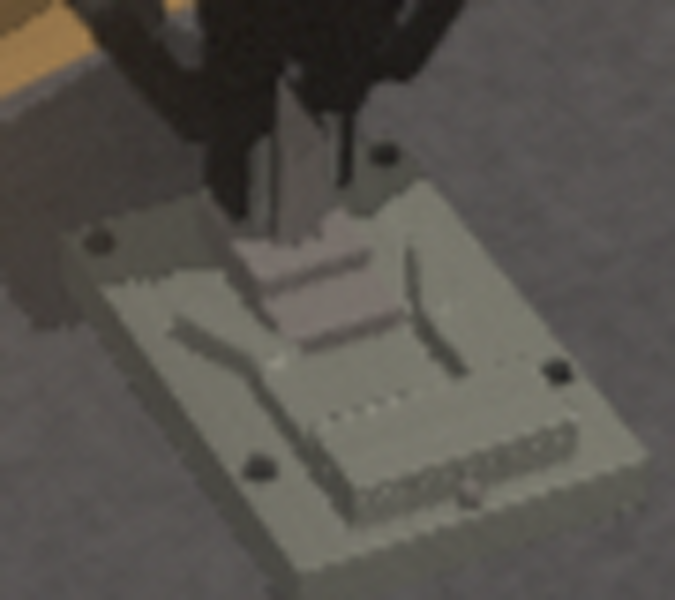

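The picture shows the insert in the mouth at about (330,280), lined up with the channel and its nose short of the straight part. It is dragging on the slab (Fz 15 N, slight tilt), so I'll lift a little before going on.

Emit:
drive_tool:
  plan:
    - [0,0,-0.0005,0,0,0,-1]
    - [0,0,-0.0004,0,0,0,-1]
    - [0,0,0,0,0,0,-1]
    - [0,0,0,0,0,0,-1]
    - [0,0,0,0,0,0,-1]

```text
t: 9.85
tcp_pos: [0.4992, 0.1901, 0.0504]
tool_rot: [0.996, -0.087, 0.0, 0.0]
force: [0.9, -0.4, -2.2]
finger_gap: 0.152
gripper_force: 78.3
```

```bash
cat >> h.py <<'E'
def st(m):
    s=m.sense(); M=R.from_quat(s["tool_rot"]).as_matrix()
    print("t",round(s["t"],2),"tcp fix",fixf(s["tcp_pos"]*1e3).round(1),"z",(s["tcp_pos"][2]*1e3).round(1),"tilt°",np.degrees(M[:2,2]@np.c_[X,Y]).round(2),"yaw",np.degrees(np.arctan2(M[1,0],M[0,0])).round(2),"F fix",(s["force"][:2]@X).round(1),(s["force"][:2]@Y).round(1),s["force"][2].round(1),"T",s["ft_torque"].round(2),"gap",round(s["finger_gap"],3))
E
python3 -c "
from h import *; from station import manip
st(manip)"
```

```text
t 9.85 tcp fix [-46.1   0.4] z 50.4 tilt° [ 0. -0.] yaw -9.99 F fix 1.0 -0.2 -2.2 T [-0.04  0.09 -0.02] gap 0.152
```

Emit:
drive_tool:
  plan:
    - [0.002,0,0,0,0,0,-1]
    - [0.003,0,0,0,0,0,-1]
    - [0.003,0,0,0,0,0,-1]
    - [0.002,0,0,0,0,0,-1]
    - [0,0,0,0,0,0,-1]
    - [0,0,0,0,0,0,-1]

```text
t: 10.45
tcp_pos: [0.5087, 0.1884, 0.0507]
tool_rot: [0.996, -0.087, -0.0, 0.0]
force: [-0.6, 0.5, -2.2]
finger_gap: 0.153
gripper_force: 78.3
```

```bash
python3 -c "
from h import *; from station import manip
st(manip)"
```

```text
t 10.45 tcp fix [-36.4   0.4] z 50.7 tilt° [-0.01 -0.  ] yaw -9.98 F fix -0.7 0.4 -2.2 T [ 0.02 -0.03 -0.05] gap 0.153
```

Emit:
drive_tool:
  plan:
    - [0.002,0,0.0002,0,0,0,-1]
    - [0.003,0,0,0,0,0,-1]
    - [0.003,0,0,0,0,0,-1]
    - [0.003,0,0,0,0,0,-1]
    - [0.003,0,0,0,0,0,-1]
    - [0.003,0,0,0,0,0,-1]
    - [0.003,0,0,0,0,0,-1]
    - [0.002,0,0,0,0,0,-1]
    - [0,0,0,0,0,0,-1]
    - [0,0,0,0,0,0,-1]

```text
t: 11.45
tcp_pos: [0.5303, 0.1846, 0.0505]
tool_rot: [0.996, -0.087, -0.0, 0.0]
force: [-1.0, -0.9, -1.9]
finger_gap: 0.153
gripper_force: 78.3
```

```bash
python3 -c "
from h import *; from station import manip
st(manip)"
```

```text
t 11.45 tcp fix [-14.5   0.4] z 50.5 tilt° [-0.02 -0.  ] yaw -9.98 F fix -0.8 -1.1 -1.9 T [ 0.03  0.05 -0.05] gap 0.153
```

Emit:
drive_tool:
  plan:
    - [0.002,0,0,0,0,0,-1]
    - [0.002,0,0,0,0,0,-1]
    - [0.002,0,0,0,0,0,-1]
    - [0.002,0,0,0,0,0,-1]
    - [0.001,0,0,0,0,0,-1]
    - [0.001,0,0,0,0,0,-1]
    - [0,0,0,0,0,0,-1]
    - [0,0,0,0,0,0,-1]

```text
t: 12.25
tcp_pos: [0.5395, 0.183, 0.0504]
tool_rot: [0.996, -0.087, -0.001, 0.0]
force: [-1.2, 0.1, 0.2]
finger_gap: 0.154
gripper_force: 78.4
```

```bash
python3 -c "
from h import *; from station import manip
st(manip)"
```

```text
t 12.25 tcp fix [-5.1  0.4] z 50.4 tilt° [-0.08 -0.02] yaw -9.97 F fix -1.2 -0.1 0.2 T [0.1  0.28 0.02] gap 0.154
```

Emit:
drive_tool:
  plan:
    - [0.001,0,0,0,0,0,-1]
    - [0.001,0,0,0,0,0,-1]
    - [0.001,0,0,0,0,0,-1]
    - [0,0,0,0,0,0,-1]
    - [0,0,0,0,0,0,-1]

```text
t: 12.75
tcp_pos: [0.5407, 0.1827, 0.0505]
tool_rot: [0.996, -0.087, -0.003, 0.0]
force: [-5.8, 1.3, 3.1]
finger_gap: 0.153
gripper_force: 78.8
```

```bash
python3 -c "
from h import *; from station import manip
st(manip)"
```

```text
t 12.75 tcp fix [-3.9  0.3] z 50.5 tilt° [-0.29 -0.05] yaw -9.97 F fix -6.0 0.3 3.1 T [0.34 0.87 0.03] gap 0.153
```

Pin contact is where I expected it (TCP about −4, 6 N). I'll press on slowly.

Emit:
drive_tool:
  plan:
    - [0.001,0,-0.0002,0,0,0,-1]
    - [0.001,0,0,0,0,0,-1]
    - [0.001,0,0,0,0,0,-1]
    - [0.001,0,0,0,0,0,-1]
    - [0,0,0,0,0,0,-1]
    - [0,0,0,0,0,0,-1]

```text
t: 13.35
tcp_pos: [0.543, 0.1822, 0.0506]
tool_rot: [0.996, -0.087, -0.004, 0.0]
force: [-8.3, 3.1, 4.5]
finger_gap: 0.155
gripper_force: 79.2
```

```bash
python3 -c "
from h import *; from station import manip
st(manip)"
```

```text
t 13.35 tcp fix [-1.6  0.3] z 50.6 tilt° [-0.48 -0.08] yaw -9.97 F fix -8.7 1.6 4.5 T [0.54 1.28 0.06] gap 0.155
```

Emit:
drive_tool:
  plan:
    - [0.001,0,0,0,0,0,-1]
    - [0.001,0,0,0,0,0,-1]
    - [0.001,0,0,0,0,0,-1]
    - [0,0,0,0,0,0,-1]
    - [0,0,0,0,0,0,-1]

```text
t: 13.85
tcp_pos: [0.5445, 0.182, 0.0507]
tool_rot: [0.996, -0.087, -0.006, 0.0]
force: [-9.8, 3.1, 7.7]
finger_gap: 0.154
gripper_force: 79.6
```

```bash
python3 -c "
from h import *; from station import manip
st(manip)"
```

```text
t 13.85 tcp fix [-0.1  0.3] z 50.7 tilt° [-0.65 -0.1 ] yaw -9.96 F fix -10.2 1.3 7.7 T [0.67 1.67 0.03] gap 0.154
```

Compliance tips the nose down 0.65°, so I'll pitch the tool back to cancel it while pressing.

Emit:
drive_tool:
  plan:
    - [0,0,0,0,0.4,0,-1]
    - [0.001,0,0,0,0.3,0,-1]
    - [0.001,0,0,0,0,0,-1]
    - [0.001,0,0,0,0,0,-1]
    - [0,0,0,0,0,0,-1]
    - [0,0,0,0,0,0,-1]

```text
t: 14.45
tcp_pos: [0.5462, 0.1816, 0.0504]
tool_rot: [0.996, -0.087, -0.001, 0.001]
force: [-11.3, 4.4, 7.8]
finger_gap: 0.155
gripper_force: 79.6
```

```bash
python3 -c "
from h import *; from station import manip
st(manip)"
```

```text
t 14.45 tcp fix [1.7 0.2] z 50.4 tilt° [-0.09 -0.13] yaw -9.96 F fix -11.9 2.4 7.8 T [0.86 1.87 0.19] gap 0.155
```

Emit:
drive_tool:
  plan:
    - [0.001,0,0,0,0.1,0,-1]
    - [0.001,0,0,0,0,0,-1]
    - [0,0,0,0,0,0,-1]
    - [0,0,0,0,0,0,-1]

```text
t: 14.85
tcp_pos: [0.5473, 0.1814, 0.0504]
tool_rot: [0.996, -0.087, -0.001, 0.001]
force: [-13.4, 5.4, 7.3]
finger_gap: 0.153
gripper_force: 79.7
```

```bash
python3 -c "
from h import *; from station import manip
st(manip)"
```

```text
t 14.85 tcp fix [2.8 0.2] z 50.4 tilt° [-0.1  -0.14] yaw -9.96 F fix -14.2 3.0 7.3 T [1.   2.05 0.16] gap 0.153
```

Emit:
drive_tool:
  plan:
    - [0.001,-0.0003,-0.0003,0,0.1,0,-1]
    - [0.001,0,0,0,0,0,-1]
    - [0.001,0,0,0,0.1,0,-1]
    - [0,0,0,0,0,0,-1]
    - [0,0,0,0,0,0,-1]

```text
t: 15.35
tcp_pos: [0.5494, 0.181, 0.0503]
tool_rot: [0.996, -0.087, -0.0, 0.002]
force: [-14.2, 5.4, 8.5]
finger_gap: 0.149
gripper_force: 79.6
```

```bash
python3 -c "
from h import *; from station import manip
st(manip)"
```

```text
t 15.35 tcp fix [4.9 0.2] z 50.3 tilt° [-0.02 -0.18] yaw -9.96 F fix -14.9 2.9 8.5 T [0.92 2.26 0.07] gap 0.149
```

Emit:
drive_tool:
  plan:
    - [0.001,0,0,0,0.1,0,-1]
    - [0.001,0,0,0,0,0,-1]
    - [0,0,0,0,0,0,-1]
    - [0,0,0,0,0,0,-1]

```text
t: 15.75
tcp_pos: [0.5494, 0.181, 0.0504]
tool_rot: [0.996, -0.087, -0.001, 0.002]
force: [-17.2, 6.4, 11.2]
finger_gap: 0.154
gripper_force: 80.2
```

```bash
python3 -c "
from h import *; from station import manip
st(manip)"
```

```text
t 15.75 tcp fix [5.  0.2] z 50.4 tilt° [-0.14 -0.21] yaw -9.97 F fix -18.0 3.3 11.2 T [1.12 2.78 0.19] gap 0.154
```

Emit:
drive_tool:
  plan:
    - [0.001,0,-0.0003,0,0.1,0,-1]
    - [0.001,0,0,0,0.1,0,-1]
    - [0.001,0,0,0,0,0,-1]
    - [0,0,0,0,0,0,-1]
    - [0,0,0,0,0,0,-1]

```text
t: 16.25
tcp_pos: [0.5495, 0.181, 0.0505]
tool_rot: [0.996, -0.087, -0.003, 0.002]
force: [-21.6, 8.7, 13.8]
finger_gap: 0.152
gripper_force: 80.5
```

```bash
python3 - <<'E'
from h import *; from station import manip
st(manip)
s=look(manip,20,-40,33)
W=cloud(s).reshape(-1,3)*1e3; W=W[~np.isnan(W).any(1)]; f=fixf(W); k=(f[:,0]>63.5)&(abs(f[:,1])<8)&(W[:,2]>22)&(W[:,2]<30); print("tail",k.sum(),np.c_[f[k],W[k,2]].round(1)[:20].tolist())
cv2.imwrite("pics/p4.png",cv2.resize(s["image"][170:250,330:420,::-1],(675,600),interpolation=cv2.INTER_CUBIC))
E
```

```text
t 16.25 tcp fix [5.1 0.2] z 50.5 tilt° [-0.27 -0.25] yaw -9.98 F fix -22.8 4.8 13.8 T [1.48 3.43 0.16] gap 0.152
nose 58 zmed 28.3 fx [-27.5  27.1] fy [-31.9  30.1] (array([ 7.7, -8.6]), array([82.6, 45.4]), 57.8)
body 121 zmed 33.8 fx [-8.8 32.4] fy [-30.   29.3] (array([16.1, -4.3]), array([72.6, 41.6]), 68.3)
tail 22 [[63.9, 5.6, 29.6], [63.6, -1.0, 26.2], [64.0, 1.2, 25.8], [64.8, 3.1, 25.7], [65.3, -1.8, 25.2], [68.5, -1.4, 27.9], [67.8, 1.4, 26.2], [70.5, 2.1, 28.3], [69.9, -2.1, 26.6], [72.2, -1.1, 28.2], [72.8, 0.9, 28.0], [68.6, -1.0, 22.1], [74.7, -2.5, 28.2], [74.7, -0.1, 27.2], [73.8, 2.9, 25.2], [72.8, -1.1, 23.0], [77.1, -1.4, 27.0], [78.0, 0.4, 27.1], [75.5, 4.4, 23.2], [77.7, -1.5, 24.7]]
```

View pics/p4.png

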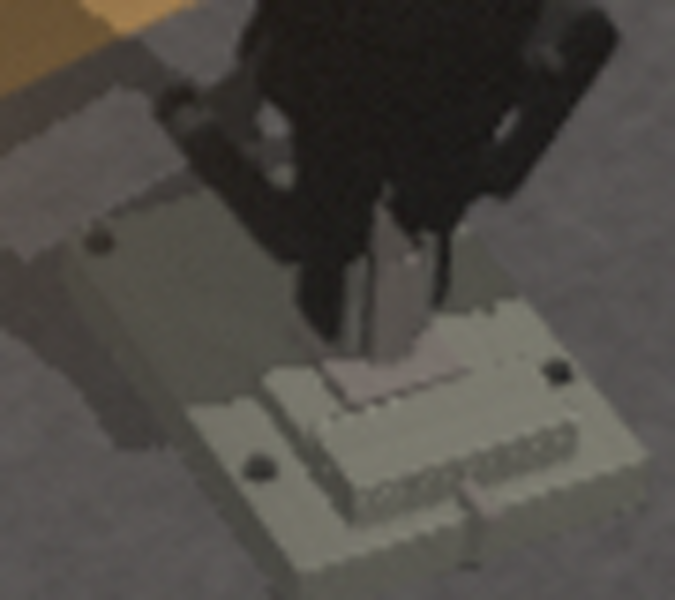

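The picture shows the insert's nose fully under the lip, its body front close to the lip at (400,390), and the pin tail out of the far face at (478,500). I'll level it slightly and compare the tail's travel with the first picture.

Emit:
drive_tool:
  plan:
    - [0,0,-0.0002,0.1,0.2,0,-1]
    - [0,0,0,0.1,0.2,0,-1]
    - [0,0,0,0,0,0,-1]
    - [0,0,0,0,0,0,-1]
    - [0,0,0,0,0,0,-1]

```text
t: 16.8
tcp_pos: [0.5494, 0.1809, 0.0503]
tool_rot: [0.996, -0.087, 0.001, 0.001]
force: [-21.4, 8.5, 12.3]
finger_gap: 0.155
gripper_force: 80.3
```

```bash
python3 - <<'E'
from h import *; from station import manip
st(manip)
for s in(np.load("scene0.npz"),manip.snapshot("scene")):
    W=cloud(s).reshape(-1,3)*1e3; W=W[~np.isnan(W).any(1)]; f=fixf(W); k=(f[:,0]>60)&(abs(f[:,1])<4)&(W[:,2]>25)&(W[:,2]<31); print("tail",k.sum(),np.sort(f[k,0]).round(1)[-8:])
E
```

```text
t 16.8 tcp fix [5.  0.1] z 50.3 tilt° [ 0.1  -0.07] yaw -9.97 F fix -22.5 4.6 12.3 T [1.37 3.43 0.18] gap 0.155
tail 12 [63.2 63.3 65.9 66.7 67.6 68.  68.8 70.6]
tail 19 [70.1 72.  73.3 75.6 75.9 75.9 77.1 79.4]
```

Tail travel is about 9–10 mm and the stall is firm. To rule out a side jam, I'll relieve the lateral force and see whether it advances.

Emit:
drive_tool:
  plan:
    - [0,-0.0007,-0.0003,0,0,0,-1]
    - [0,-0.0007,-0.0002,0,0,0,-1]
    - [0,-0.0006,0,0,0,0,-1]
    - [0,0,0,0,0,0,-1]
    - [0,0,0,0,0,0,-1]

```text
t: 17.35
tcp_pos: [0.5495, 0.1812, 0.0504]
tool_rot: [0.996, -0.087, 0.0, 0.002]
force: [-20.2, 2.0, 9.0]
finger_gap: 0.15
gripper_force: 79.9
```

```bash
python3 -c "
from h import *; from station import manip
st(manip)"
```

```text
t 17.35 tcp fix [5.  0.4] z 50.4 tilt° [ 0.05 -0.22] yaw -9.95 F fix -20.3 -1.6 9.0 T [0.43 3.35 0.03] gap 0.15
```

Emit:
drive_tool:
  plan:
    - [0.001,0,0,0,0.1,0,-1]
    - [0.001,0,0,0,0.1,0,-1]
    - [0,0,0,0,0,0,-1]
    - [0,0,0,0,0,0,-1]
    - [0,0,0,0,0,0,-1]

```text
t: 17.85
tcp_pos: [0.5495, 0.1812, 0.0504]
tool_rot: [0.996, -0.087, 0.0, 0.002]
force: [-23.8, 3.3, 11.6]
finger_gap: 0.154
gripper_force: 80.4
```

```bash
python3 - <<'E'
from h import *; from station import manip
st(manip)
for s in [manip.snapshot("scene") for _ in range(2)]:
    W=cloud(s).reshape(-1,3)*1e3; W=W[~np.isnan(W).any(1)]; f=fixf(W); k=(f[:,0]>60)&(abs(f[:,1])<4)&(W[:,2]>25)&(W[:,2]<31); print("tail",k.sum(),np.sort(f[k,0]).round(1)[-4:])
E
```

```text
t 17.85 tcp fix [5.  0.3] z 50.4 tilt° [ 0.02 -0.25] yaw -9.96 F fix -24.0 -0.8 11.6 T [0.68 3.75 0.03] gap 0.154
tail 21 [75.9 77.5 78.4 79.6]
tail 17 [75.4 77.1 77.3 78. ]
```

```bash
python3 -c "
from station import manip
print(manip.sign_off())"
```

```text
the job is handed in; nothing more can be done
None
```

The middle insert (36 mm foot) is in the channel under the lip, pressed against the stop wall at about 24 N and still gripped; the job was handed in at about 18 s, with no verdict returned.

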